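# Hold the bag clip open around the recipe card's edge

### The job

Pick up the bag clip from the counter by its two handles, squeeze it wide open and bring it, level, over the near upright edge of the recipe card in its stand, about half-way up, with the card's edge well inside the jaws and neither jaw touching the card, so that I can slip the shopping list in beside it. Finish holding the clip there, gaping and in the air: do not let it close or let go. Do not shift the card stand or knock the mug, tin lid, spoon or toothpick dispenser.

Things in the scene. Friction and masses are not known exactly. Their poses are not given: they have to be found in the camera images.
- clip_grip (a point): Where to squeeze the black plastic bag clip: mid-way between its two handles. It lies on its side, 22 mm high, this point 11 mm above the counter; about 50 g. Axes: x from handles to jaws along its middle line, y across (the squeeze line), z up along its pivot pin. Shut, the handles' outer faces are 33 mm apart here and 41 mm at their ends, 18 mm behind; pin 32 mm ahead, jaw tips 78 mm ahead.
- clip_mouth (a point): Middle of the space between the clip's jaws, half-way up, 56 mm ahead of clip_grip: 22 mm behind the jaw tips, 24 mm before the pivot pin (its steel spring coil is 6 mm in radius). Same axes as clip_grip. Jaws 22 mm high. Shut, the tips meet; squeezed fully they leave a gap of about 20 mm all along.
- clip_left (a joint): Swing of one arm of the clip, rad: 0 shut, 0.22 fully squeezed, at its stop, handles parallel and 18 mm over their outer faces; the other arm swings as much the other way, so the middle line stays between them. About 4 N on the handles at clip_grip starts it, 8 N holds it fully open; released, it springs shut.
- card_edge (a point): Middle of the near upright edge (nearer the robot) of the recipe card, 54 mm above the counter. The card is stiff board 127 mm long, 2 mm thick, top 88 mm above the counter, upright in a loose wooden block. Axes: x level along the card from this edge to the far one, y square to its face, z up.
- stand: The wooden block with the card, 90 mm long (x, along the card), 46 mm wide, 20 mm high, about 0.3 kg, loose on the counter; origin under its centre. The card overhangs it by 18 mm at each end.
- mug_rim (a point): Centre of the mouth of the green mug, 82 mm across and 92 mm high, standing on the counter; handle to its +y. Leave alone.
- tin_lid: Flat tin lid, 90 mm across, 9.5 mm high, lying on the counter; origin under its centre. Leave alone.
- spoon_grip (a point): Wooden spoon, 240 mm long along its x axis (bowl towards +x, 47 mm across), lying on the counter; this point is on its handle, 62 mm from the handle's end. Leave alone.
- dispenser: White push dispenser of toothpicks, 54 mm across, about 100 mm high, standing on the counter; origin under its centre. Leave alone.
Mind the look-alikes: they are no part of the job. Of the things shaped like the part that bears clip_grip, the black one is meant.

How it is judged:
On the way:
1. the clip is lifted clear of the counter, squeezed open (height (world z) of clip_grip above 0.026 m and value of joint clip_left above 0.15 rad), for 0.1 s.
At the end, for the whole second after the job is handed in: Fingers hold the clip open (arm over 0.15 rad), level and in line with the card within 0.25 rad, middle line within 7 mm of its near edge, edge 7 to 37 mm inside the jaw tips, within 18 mm of half-way up, clip and fingers not touching card or stand, stand within 12 mm of its start (value of joint clip_left above 0.15 rad and contact force between the fingers and clip above 2 N and x of card_edge in the frame of clip_mouth between -0.015 and 0.015 m and y of card_edge in the frame of clip_mouth between -0.007 and 0.007 m and z of clip_mouth in the frame of card_edge between -0.018 and 0.018 m and angle between the x axis of clip_mouth and the x axis of card_edge, either way round below 0.25 rad and angle between clip_mouth's own z axis and vertical below 0.25 rad and contact force between each of clip, the fingers and stand below 0.2 N and distance of card_edge from where it was at the start of the episode below 0.012 m); the arm keeps its last pose, push and grip.
It fails at once if the card stand is shifted or knocked by more than 15 mm (distance of card_edge from where it was at the start of the episode above 0.015 m).
It fails at once if a bystander is knocked out of its place (distance of any of mug_rim, tin_lid, dispenser from where it was at the start of the episode above 0.02 m or distance of spoon_grip from where it was at the start of the episode above 0.025 m).
It also fails if it takes over 43 s, if anything falls off the work surface, if the arm or the gripper's body presses on something with over 40 N, if the wrist force passes 120 N, or if a joint passes its speed limit or range.

### The arm

A 6-joint arm with a two-finger parallel gripper is mounted at the origin on the work surface. World frame = base frame: x ahead of the robot, y to its left, z up, the work surface at z = 0. Lengths are in m, angles in rad, forces in N, time in s.
With the tool pointing down it reaches from about 0.35 to 0.775 m from the base axis. Payload 7.3 kg.
Tool frame: the origin (TCP) lies on the centre line of the jaws, within the pads' length; the fingertips stand 11 mm ahead of it and the grasp point (between the pads) lies 8 mm behind it; y points along the fingers, z is the direction in which the jaws open and shut, and the axes are right-handed (so a half turn about y gives the same grasp; the last joint's range is limited). The gripper opens to 92 mm and grips with 3 to 60 N. Pads are 19 mm wide; open, the fingers measure 130 mm over their backs; the gripper's body (75 mm by 190 mm) begins 47 mm behind the grasp point.
Start: joints at [1.101, 0.342, 1.524, -0, 1.275, -0.146], TCP at [0.167, 0.498, 0.238] pointing down, gripper open.
Joint ranges: [-2.53, 2.53], [-0.77, 2.02], [0.04, 2.7], [-1, 4.14], [0.28, 2.66], [-3.11, 3.11]. Speed limits (rad/s): [2.57, 2.57, 3.14, 3.14, 3.14, 3.14].

### API

Orientations are given as [roll, pitch, yaw] about the fixed x, y, z axes, in that order (R = Rz(yaw) Ry(pitch) Rx(roll)).
In Python, from cell import robot, cams gives the robot as it stands.
- The arm moves only by the tool apply_moves, never from a script. Its argument "plan" is a list of rows, each a list of 7 numbers: the shift along the tool's x, y, z in m, then the turn, a rotation vector about the tool's x, y, z in degrees, then the gripper command: -1 is fully open, 1 is shut, values between are in proportion. A call has exactly 5 rows; each row is the pose to reach, as a shift and turn from the pose commanded when the call began, along the tool's axes at that moment; what a row does not reach only later rows make up. A row lasts 1/8 s, in which the tool goes at most 62.5 mm and 10.7 degrees, less where a joint would pass 70% of its speed; a pose out of reach is approached as far as the arm can. A call with a gripper value outside its range is refused whole. The fingers move at their own pace and stop on an object; "squeeze" is the grip in N (left out, the last holds). Time passes only in rows, so rows that repeat a pose let the fingers close, or fill a call up. It gives the time, the measured TCP pose, the force and the opening at its end, in the units of the state.
- robot.observe(): the state, without advancing time (a new reading comes with each control period).
- cams.read_camera(name): name is "scene" or "top"; returns the picture (400x640x3 uint8, blue, green, red); there is no depth.
- cams.calibration(name): a dict with "fx", "fy", "cx", "cy" (pixels), "extrinsics" (4x4, takes a point from world to camera coordinates). Camera axes: x right, y up, looking along -z (the intrinsics and any distortion apply to the point x, -y, -z); pixel columns grow to the right and rows downward; lengths in m; the calibration is good to about 2 mm. A picture is of the moment at which its call begins. calibration takes no time and is no camera call.
- robot.hand_in(): hands the job in, once; it reports no verdict.
The state is a dict: "time": time; "qpos": joint angles; "qvel": joint speeds; "joint_efforts": joint torques, N m; "tool_pos": TCP position; "tool_rot": TCP orientation; "contact_force": force on the tool from outside, world axes, zero at the start; "torque": the same for the moment, N m; "opening": finger opening in m.
Only numpy, scipy, OpenCV 4.12 (cv2) and the standard library are available. Lean on these libraries where they do the work, as an engineer would, in place of code of your own. Each camera call takes 0.05 s, during which the arm holds its last target. There are 200 camera calls.

## Working session

There is one attempt and no reset: what is moved stays moved. The work goes in short steps, Python scripts to look and compute and a tool call to move; the robot and the scene stay as the last step left them, time stands still between calls to the robot, and variables do not carry over. Pictures are saved under pics/ and viewed, about 8 in all and at most 12, crops included, and the job is handed in when it is done.

Besides the shell and the picture viewer there is one more tool, called after ">>>" as a command line: name --pt "numbers of a row" for each row, then --argument value for the rest. apply_moves: Moves the arm, as the interface text tells. Its arguments: {"type":"object","properties":{"plan":{"type":"array","items":{"type":"array","items":{"type":"number"}}},"squeeze":{"type":"number"}},"required":["plan"]}

```bash
mkdir -p pics; ls; python3 - <<'E'
from cell import robot,cams
import cv2
print(robot.observe())
for n in("scene","top"):
    cv2.imwrite(f"pics/{n}0.png",cams.read_camera(n)); print(n,cams.calibration(n))
E
```

```text
pics
{'time': 0.0, 'qpos': array([ 1.10097994e+00,  3.42710355e-01,  1.52501935e+00, -3.82935412e-05,
        1.27540950e+00, -1.45977047e-01]), 'qvel': array([-0.00117386,  0.00016968, -0.00069458,  0.00191329,  0.00081079,
       -0.0001253 ]), 'joint_efforts': array([-2.39811925e-03, -4.31228864e+01, -2.44219065e+01,  7.13649415e-02,
        5.60801569e-02, -1.45911349e-04]), 'tool_pos': array([0.16685618, 0.49736044, 0.23705056]), 'tool_rot': array([-1.57233176e+00,  1.88732046e-04, -3.23828310e-01]), 'contact_force': array([0.87247734, 0.2870036 , 0.72590346]), 'torque': array([-0.02177821, -0.00291863,  0.02787838]), 'opening': 0.09175412983799118}
scene {'fx': 418.82349498895064, 'fy': 418.82349498895064, 'cx': 324.255776260166, 'cy': 194.63985068696795, 'extrinsics': array([[ 0.39279753,  0.91961434,  0.00442444, -0.23925312],
       [-0.61823925,  0.26050251,  0.74156502,  0.33060821],
       [ 0.68080124, -0.29402027,  0.67086642, -1.55793661],
       [ 0.        ,  0.        ,  0.        ,  1.        ]])}
top {'fx': 469.50425181664093, 'fy': 469.50425181664093, 'cx': 321.0396230393943, 'cy': 193.49565031374232, 'extrinsics': array([[-0.00692383, -0.99981735,  0.01781384, -0.00175679],
       [ 0.99101433, -0.00448106,  0.13368065, -0.64085898],
       [-0.13357641,  0.01857935,  0.99086435, -1.23313896],
       [ 0.        ,  0.        ,  0.        ,  1.        ]])}
```

View pics/scene0.png

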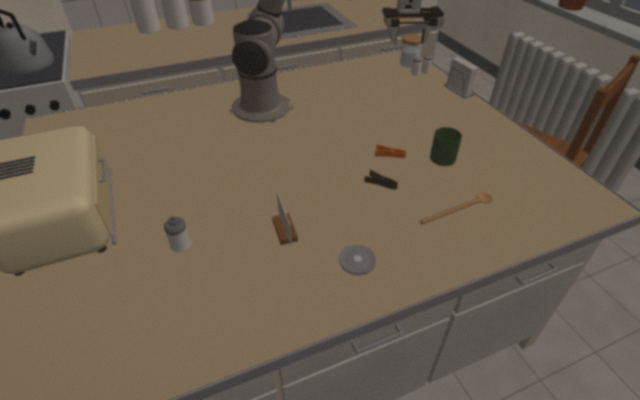

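View pics/top0.png

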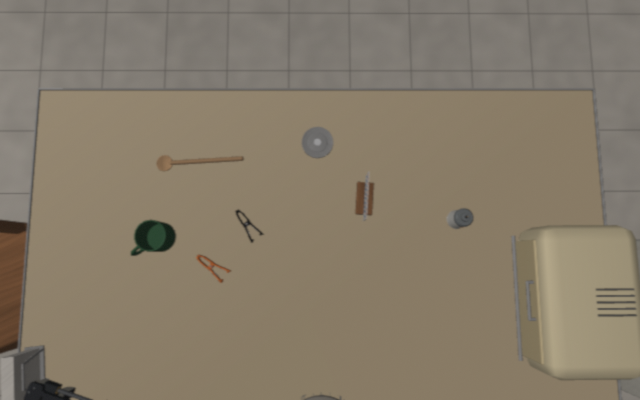

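Scene: black clip at (381,180), orange look-alike clip at (390,152), card stand (285,225), lid (357,260), spoon (455,208), mug (446,146), dispenser (178,233).
Top: black clip (248,225), orange clip (213,267), stand (365,198). The two clips are the only candidates, and the description says black. I'll check it in a close crop.

```bash
python3 - <<'E'
import cv2,numpy as np
t=cv2.imread("pics/top0.png");s=cv2.imread("pics/scene0.png")
r=lambda im,x,y,w,h,k:cv2.convertScaleAbs(cv2.resize(im[y:y+h,x:x+w],None,fx=k,fy=k,interpolation=cv2.INTER_CUBIC),alpha=1.5)
a=np.hstack([r(t,228,203,40,40,10),r(t,345,170,40,60,10)[:400]])
a=np.hstack([r(t,229,205,40,44,9),r(t,345,172,40,56,9)[:396*1+108][:396]])
a=np.hstack([r(t,229,200,40,58,9),r(t,345,170,40,58,9)])
cv2.imwrite("pics/c1.png",a)
E
```

```text
(no output)
```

View pics/c1.png

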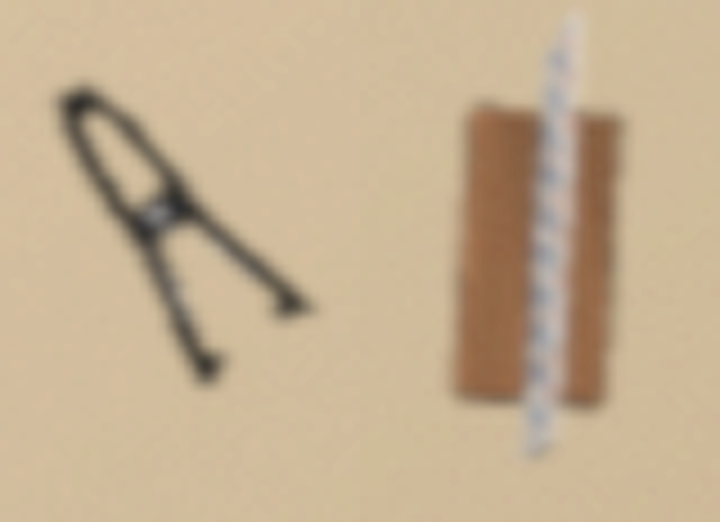

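The crop shows the black clip with its jaw tips shut, upper left at about (237.7,210.6). The pin is at (247,223.7) and the handle ends at (261.2,233.9) and (252,241.3). The card's near edge is at the bottom, about (364.7,220).

```bash
cat >h.py <<'E'
import numpy as np,cv2
from cell import robot,cams
def ray(n,uv):
    c=cams.calibration(n);E=c["extrinsics"];uv=np.atleast_2d(uv).astype(float)
    d=np.c_[(uv[:,0]-c["cx"])/c["fx"],-(uv[:,1]-c["cy"])/c["fy"],-np.ones(len(uv))]@E[:3,:3]
    return -E[:3,:3].T@E[:3,3],d
def back(n,uv,z):
    o,d=ray(n,uv); return o+d*((z-o[2])/d[:,2])[:,None]
def proj(n,p):
    c=cams.calibration(n);E=c["extrinsics"];q=np.atleast_2d(p)@E[:3,:3].T+E[:3,3]
    return np.c_[c["cx"]-c["fx"]*q[:,0]/q[:,2],c["cy"]+c["fy"]*q[:,1]/q[:,2]]
E
python3 - <<'E'
from h import *
np.set_printoptions(precision=4,suppress=True)
t=cv2.imread("pics/top0.png");s=cv2.imread("pics/scene0.png")
def up(im,x,y,w,h,k=8): return cv2.resize(im[y:y+h,x:x+w],None,fx=k,fy=k,interpolation=cv2.INTER_CUBIC)
def pix(m,x,y,k=8):
    n,l,st,_=cv2.connectedComponentsWithStats(m.astype(np.uint8));i=1+np.argmax(st[1:,4]);v,u=np.where(l==i)
    return np.c_[x+(u+.5)/k-.5,y+(v+.5)/k-.5]
c=up(t,229,200,40,58).astype(int)
P=pix(c.max(2)<90,229,200)
tips=[[237.7,210.6],[247,223.7],[261.2,233.9],[252,241.3]]
W=back("top",tips,.022);print("clip pts top z=.022\n",W)
X=back("top",P,.018)[:,:2];print("n",len(X))
h=(W[2]+W[3])/2;dd=W[0]-h;print("len tip-handle",np.linalg.norm(dd),"yaw",np.arctan2(dd[1],dd[0]),"handle span",np.linalg.norm(W[2]-W[3]))
w,V=np.linalg.eigh(np.cov(X.T));print("pca yaw",np.arctan2(V[1,1],V[0,1]),X.mean(0))
def info(n,c,x,y,z,f):
    hsv=cv2.cvtColor(c,cv2.COLOR_BGR2HSV); P=pix(f(hsv),x,y); return cv2.minAreaRect((back(n,P,z)[:,:2]*1000).astype(np.float32)),P
r,P=info("top",up(t,345,170,40,58),345,170,.02,lambda h:(h[...,1]>115)&(h[...,2]<170))
print("stand",r,cv2.boxPoints(r),len(P))
# card near top / far top
cc=up(t,345,170,40,58);hs=cv2.cvtColor(cc,cv2.COLOR_BGR2HSV)
Pc=pix(hs[...,1]<45,345,170);print("card sat thr n",len(Pc),Pc.min(0),Pc.max(0))
print("card bottom/top px at z=.088",back("top",[Pc[Pc[:,1].argmax()],Pc[Pc[:,1].argmin()]],.088))
a=np.hstack([up(s,355,165,50,30,9)]);b=up(s,265,185,40,65,9)
cv2.imwrite("pics/c2.png",cv2.convertScaleAbs(np.hstack([np.vstack([a,np.zeros((315,450,3),np.uint8)]),b]),alpha=1.6))
E
```

```text
clip pts top z=.022
 [[0.5974 0.223  0.022 ]
 [0.5613 0.1971 0.022 ]
 [0.5333 0.1581 0.022 ]
 [0.5134 0.1828 0.022 ]]
n 9233
len tip-handle 0.09080861373347497 yaw 0.6170428724249433 handle span 0.031776410644514363
pca yaw -2.5027120035052386 [0.5601 0.1983]
stand ((631.7039184570312, -112.43476867675781), (17.360536575317383, 86.722412109375), 85.89077758789062) [[ 587.8322 -117.9855]
 [ 674.3317 -124.1999]
 [ 675.5757 -106.884 ]
 [ 589.0762 -100.6696]] 11817
card sat thr n 10468 [362.4375 171.1875] [369.1875 220.0625]
card bottom/top px at z=.088 [[ 0.5644 -0.1139  0.088 ]
 [ 0.6937 -0.13    0.088 ]]
```

View pics/c2.png

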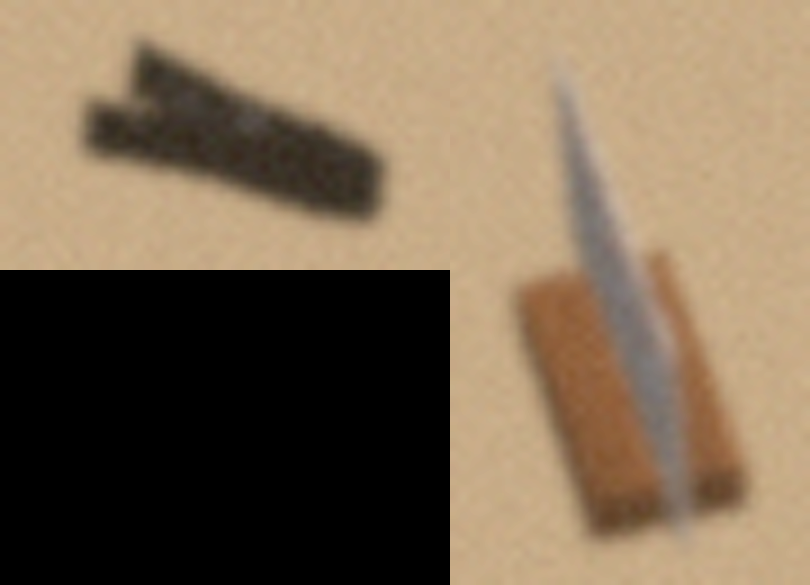

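The scene crop confirms the black clip, with handles to the left and jaws to the right. It also shows the card with its near top corner at full-image pixel (276.7,191.7). Now I'll fit both poses using both cameras.

```bash
cat >>h.py <<'E'
def rot(a): return np.array([[np.cos(a),-np.sin(a)],[np.sin(a),np.cos(a)]])
def place(p,q): q=np.array(q,float); return np.c_[q[:,:2]@rot(p[2]).T+p[:2],q[:,2]]
E
python3 - <<'E'
from h import *
from scipy.optimize import least_squares,minimize
np.set_printoptions(precision=4,suppress=True)
tc=lambda a:[[345+(u-360)/9-.45,170+v/9-.45] for u,v in a]
sc=lambda a:[[265+(u-450)/9-.45,185+v/9-.45] for u,v in a]
B=[[-.045,.023,.02],[.045,.023,.02],[.045,-.023,.02],[-.045,-.023,.02]]
C=[[-.0635,0,.088],[.0635,0,.088]]
top=np.array(tc([(455,398),(478,103),(622,113),(603,407),(535,458),(574,13)]))
scn=np.array(sc([(666,250),(747,465),(595,493),(518,287),(556,60)]))
def rt(p): return proj("top",place(p,B+C))-top
def rs(p): return proj("scene",place(p,B+C[:1]))-scn
for nm,f in(("top",rt),("scene",rs),("both",lambda p:np.r_[rt(p),rs(p)])):
    r=least_squares(lambda p:f(p).ravel(),[.63,-.12,-.07],x_scale=[.01,.01,.1],loss="soft_l1");print("stand",nm,r.x,"edge",place(r.x,[[-.0635,0,.054]]));
print(f(r.x))
# clip silhouette
t=cv2.imread("pics/top0.png");s=cv2.imread("pics/scene0.png");K=8
def soft(im,x,y,w,h):
    g=cv2.resize(im[y:y+h,x:x+w].max(2),None,fx=K,fy=K,interpolation=cv2.INTER_CUBIC).astype(float)
    bg=np.median(g);return np.clip((bg-g)/(bg-g.min())*1.2,0,1)
W={"top":(229,200,40,58),"scene":(355,165,50,30)}
I={"top":soft(t,*W["top"]),"scene":soft(s,*W["scene"])}
def arm(sg):
    c=[(-.018,.0185),(0,.0145),(.032,.006),(.055,.008),(.078,.0015)]
    return [[[(a,sg*(b+d),z) for (a,b) in c[i:i+2] for d in(-.002,.002) for z in(0,.022)]] for i in range(4)]
def ren(n,p):
    x,y,w,h=W[n];m=np.zeros((h*K,w*K),np.uint8)
    for sg in(-1,1):
        for seg in arm(sg):
            q=(proj(n,place(p,seg[0]))-[x,y]+.5)*K-.5
            cv2.fillConvexPoly(m,cv2.convexHull(np.round(q).astype(np.int32)),255)
    return cv2.GaussianBlur(m.astype(float)/255,(0,0),K*.6)
for ns in(["top"],["scene"],["top","scene"]):
    r=minimize(lambda p:sum(((ren(n,p)-I[n])**2).mean() for n in ns),[.5354,.1782,.63],method="Nelder-Mead",options=dict(initial_simplex=[[.5354,.1782,.63],[.541,.1782,.63],[.5354,.184,.63],[.5354,.1782,.72]]))
    print("clip",ns,r.x,r.fun)
print("orange",back("top",[[213,267],[229,270],[222,281],[198,256]],.02))
print("mug,disp,lid",back("top",[[155,236],[461,217],[317,142]],.05))
E
```

```text
stand top [ 0.6307 -0.1252 -0.0923] edge [[ 0.5674 -0.1194  0.054 ]]
stand scene [ 0.6369 -0.1227 -0.0705] edge [[ 0.5736 -0.1182  0.054 ]]
stand both [ 0.6326 -0.1238 -0.0941] edge [[ 0.5693 -0.1179  0.054 ]]
[[-0.9768 -1.0005]
 [-1.0223 -0.3364]
 [-0.5623  0.0213]
 [-0.8065 -0.5247]
 [ 0.6521 -2.27  ]
 [-0.0995 -0.5797]
 [-0.5081 -0.9768]
 [-0.77   -0.9026]
 [-1.7954  0.124 ]
 [-1.031  -1.4166]
 [-0.1555 -1.7002]]
clip ['top'] [0.5369 0.1811 0.64  ] 0.006717288161670426
clip ['scene'] [0.5411 0.183  0.6361] 0.002678928839138092
clip ['top', 'scene'] [0.5393 0.1826 0.6328] 0.012099050506918112
orange [[0.445  0.2872 0.02  ]
 [0.4367 0.244  0.02  ]
 [0.4076 0.2622 0.02  ]
 [0.4748 0.3284 0.02  ]]
mug,disp,lid [[ 0.5281  0.4362  0.05  ]
 [ 0.5742 -0.3827  0.05  ]
 [ 0.7825  0.0048  0.05  ]]
```

>>> apply_moves --pt "0.05 0 -0.02 0 -9 0 -0.3" --pt "0.105 0 -0.042 0 -18 0 -0.3" --pt "0.16 0 -0.064 0 -27 0 -0.3" --pt "0.215 0 -0.086 0 -36 0 -0.3" --pt "0.27 0 -0.108 0 -45 0 -0.3"

```text
time: 0.72
tool_pos: [0.3884, 0.3092, 0.2376]
tool_rot: [-1.571, 0.0, 0.462]
contact_force: [-0.2, 1.1, -0.1]
opening: 0.0602
```

```bash
cat >>h.py <<'E'
from scipy.spatial.transform import Rotation as Ro
def go(p,yaw):
    o=robot.observe();R=Ro.from_euler("xyz",o["tool_rot"]);T=Ro.from_euler("xyz",[-np.pi/2,0,yaw])
    print("t",round(o["time"],2),"tcp",o["tool_pos"].round(4),"rot",o["tool_rot"].round(4),"F",o["contact_force"].round(2),"open",round(o["opening"],4),"j6",o["qpos"][5].round(2))
    print("shift",R.inv().apply(np.array(p)-o["tool_pos"]).round(4),"turn",np.degrees((R.inv()*T).as_rotvec()).round(2))
E
python3 -c "
from h import *
go([.538,.182,.12],.636)"
```

```text
t 0.72 tcp [0.3884 0.3092 0.2376] rot [-1.5706e+00  3.0000e-04  4.6230e-01] F [-0.21  1.11 -0.13] open 0.0602 j6 -1.52
shift [ 0.0771  0.1175 -0.1806] turn [-0.01 -9.95 -0.01]
```

>>> apply_moves --pt "0.02 0.02 -0.045 0 -5 0 -0.3" --pt "0.04 0.05 -0.09 0 -10 0 -0.3" --pt "0.06 0.085 -0.14 0 -10 0 -0.3" --pt "0.077 0.1175 -0.1806 0 -10 0 -0.3" --pt "0.077 0.1175 -0.1806 0 -10 0 -0.3"

```text
time: 1.35
tool_pos: [0.5363, 0.1799, 0.1168]
tool_rot: [-1.569, 0.005, 0.628]
contact_force: [-0.8, 0.2, -0.1]
opening: 0.0596
```

```bash
python3 -c "
from h import *
go([.538,.182,.014],.636)
a=cams.read_camera('top');b=cams.read_camera('scene')
cv2.imwrite('pics/top1.png',a)
r=lambda im,x,y,w,h,k:cv2.convertScaleAbs(cv2.resize(im[y:y+h,x:x+w],None,fx=k,fy=k,interpolation=cv2.INTER_CUBIC),alpha=1.5)
cv2.imwrite('pics/c3.png',np.hstack([r(a,215,185,80,80,5),r(b,340,120,80,80,5)]))"
```

```text
t 1.35 tcp [0.5363 0.1799 0.1168] rot [-1.5686  0.0054  0.6276] F [-0.79  0.2  -0.09] open 0.0596 j6 -2.01
shift [0.0032 0.1028 0.0004] turn [-0.12 -0.48 -0.31]
```

View pics/c3.png

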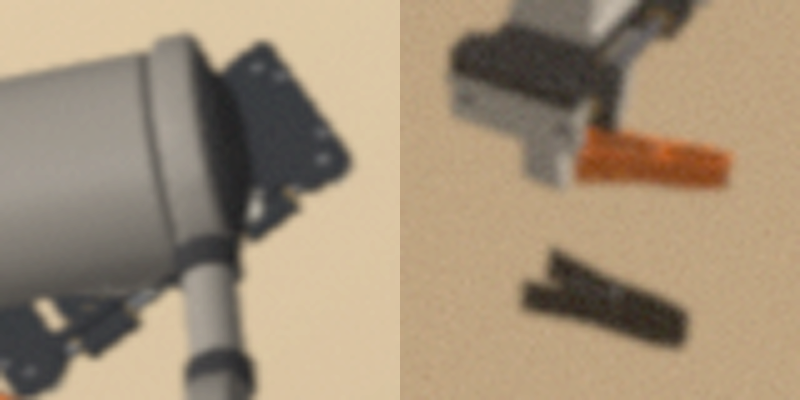

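The top view is now blocked by the arm at about (255,225). In the scene view the clip lies undisturbed at (381,180), with the gripper above and behind it. I'll go down part-way and check again.

>>> apply_moves --pt "0.001 0.02 0 0 0 0 -0.3" --pt "0.001 0.04 0 0 0 0 -0.3" --pt "0.001 0.06 0 0 0 0 -0.3" --pt "0.001 0.07 0 0 0 0 -0.3" --pt "0.001 0.07 0 0 0 0 -0.3"

```text
time: 2.08
tool_pos: [0.5365, 0.1839, 0.0506]
tool_rot: [-1.571, -0.0, 0.633]
contact_force: [-0.1, 0.3, 0.5]
opening: 0.06
```

```bash
python3 -c "
from h import *
go([.538,.182,.014],.636)
b=cams.read_camera('scene')
o=robot.observe();P=o['tool_pos'];R=Ro.from_euler('xyz',o['tool_rot']).as_matrix()
im=cv2.convertScaleAbs(cv2.resize(b[130:210,330:430],None,fx=7,fy=7,interpolation=cv2.INTER_CUBIC),alpha=1.5)
def d(p,c):
    q=(proj('scene',p)[0]-[330,130]+.5)*7; cv2.circle(im,tuple(int(v) for v in q),3,c,-1)
for s in(-.03,.03):
  for x in (-.0095,.0095): d(P+R@[x,.011,s],(0,0,255)); d([*(P+R@[x,0,s])[:2],.011],(255,0,0))
d([.538,.182,.022],(0,255,0));d([.5411,.183,.022],(0,255,255))
cv2.imwrite('pics/c4.png',im)"
```

```text
t 2.08 tcp [0.5365 0.1839 0.0506] rot [-1.5706 -0.      0.6327] F [-0.12  0.26  0.46] open 0.06 j6 -2.01
shift [ 0.      0.0366 -0.0024] turn [-0.01 -0.19  0.  ]
```

View pics/c4.png

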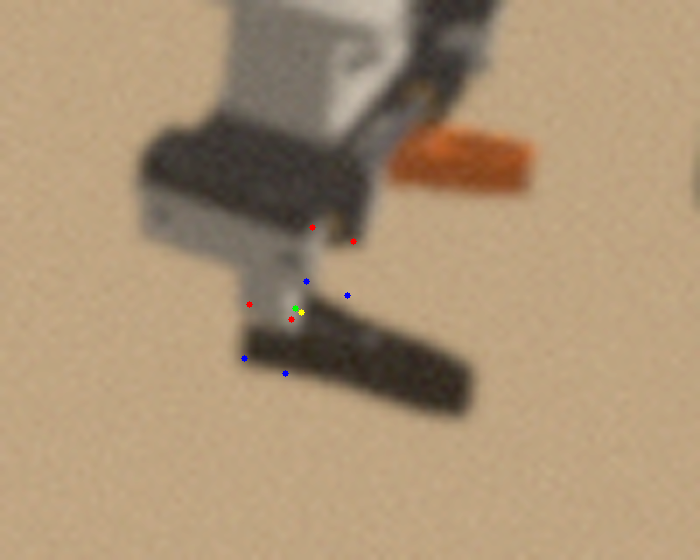

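The near fingertip is at scene (367,175), within about 1 px of where the calibration puts it, and it sits over the handles. I'll lower and squeeze.

>>> apply_moves --pt "0.001 0.012 -0.002 0 0 0 -0.3" --pt "0.002 0.024 -0.002 0 0 0 -0.3" --pt "0.002 0.032 -0.002 0 0 0 -0.3" --pt "0.002 0.036 -0.002 0 0 0 -0.3" --pt "0.002 0.036 -0.002 0 0 0 -0.3"

```text
time: 2.75
tool_pos: [0.5396, 0.1827, 0.0139]
tool_rot: [-1.57, 0.001, 0.631]
contact_force: [0.3, -0.2, 1.7]
opening: 0.0601
```

>>> apply_moves --pt "0 0 0 0 0 0 0.2" --pt "0 0 0 0 0 0 0.4" --pt "0 0 0 0 0 0 0.6" --pt "0 0 0 0 0 0 1" --pt "0 0 0 0 0 0 1" --squeeze 20

```text
time: 3.38
tool_pos: [0.5399, 0.1828, 0.0145]
tool_rot: [-1.571, -0.0, 0.632]
contact_force: [-0.7, -0.0, 2.6]
opening: 0.0174
```

```bash
python3 -c "
from h import *
go([.538,.182,.014],.636)"
```

```text
t 3.38 tcp [0.5399 0.1828 0.0145] rot [-1.5708e+00 -5.0000e-04  6.3150e-01] F [-0.68 -0.    2.62] open 0.0174 j6 -2.01
shift [-0.002   0.0005  0.0004] turn [ 0.   -0.26  0.03]
```

The opening is 17.4 mm, which is about the 18 mm stop. Lifting.

>>> apply_moves --pt "0 -0.01 0 0 0 0 1" --pt "0 -0.03 0 0 0 0 1" --pt "0 -0.06 0 0 0 0 1" --pt "0 -0.09 0 0 0 0 1" --pt "0 -0.11 0 0 0 0 1"

```text
time: 4.0
tool_pos: [0.5402, 0.1828, 0.1263]
tool_rot: [-1.572, -0.002, 0.632]
contact_force: [-0.2, 0.5, -1.2]
opening: 0.0175
```

```bash
python3 -c "
from h import *
e=np.array([.570,-.119]);u=np.array([np.cos(-.085),np.sin(-.085)])
print(e-u*.116)
go([*(e-u*.116),.125],-.085)"
```

```text
[ 0.4544188  -0.10915187]
t 4.0 tcp [0.5402 0.1828 0.1263] rot [-1.5717 -0.0019  0.6316] F [-0.21  0.55 -1.22] open 0.0175 j6 -2.01
shift [-0.2416  0.001  -0.185 ] turn [1.000e-02 4.106e+01 1.200e-01]
```

>>> apply_moves --pt "-0.03 0 -0.023 0 5 0 1" --pt "-0.06 0 -0.046 0 10 0 1" --pt "-0.09 0 -0.069 0 15 0 1" --pt "-0.12 0 -0.092 0 20 0 1" --pt "-0.15 0 -0.115 0 25 0 1"

```text
time: 4.62
tool_pos: [0.4863, 0.0002, 0.1248]
tool_rot: [-1.571, -0.001, 0.192]
contact_force: [0.3, -0.4, -0.2]
opening: 0.0172
```

```bash
python3 -c "
from h import *
go([.4544,-.1092,.09],-.085)"
```

```text
t 4.62 tcp [4.863e-01 2.000e-04 1.248e-01] rot [-1.5711e+00 -7.0000e-04  1.9250e-01] F [ 0.28 -0.43 -0.24] open 0.0172 j6 -1.92
shift [-0.0522  0.0348 -0.1013] turn [1.00e-02 1.59e+01 4.00e-02]
```

>>> apply_moves --pt "-0.018 0 -0.034 0 5 0 1" --pt "-0.035 0.005 -0.068 0 10 0 1" --pt "-0.052 0.015 -0.096 0 15 0 1" --pt "-0.052 0.025 -0.096 0 15 0 1" --pt "-0.052 0.03 -0.096 0 15 0 1"

```text
time: 5.25
tool_pos: [0.4542, -0.1025, 0.094]
tool_rot: [-1.57, 0.0, -0.066]
contact_force: [0.8, 0.4, 1.3]
opening: 0.0172
```

```bash
python3 -c "
from h import *
go([.4544,-.1092,.057],-.085)
a=cams.read_camera('top');b=cams.read_camera('scene')
cv2.imwrite('pics/top2.png',a);cv2.imwrite('pics/scene2.png',b)
r=lambda im,x,y,w,h,k:cv2.convertScaleAbs(cv2.resize(im[y:y+h,x:x+w],None,fx=k,fy=k,interpolation=cv2.INTER_CUBIC),alpha=1.5)
cv2.imwrite('pics/c5.png',np.hstack([r(a,330,165,65,100,6),r(b,245,140,65,100,6)]))"
```

```text
t 5.25 tcp [ 0.4542 -0.1025  0.094 ] rot [-1.5704e+00  3.0000e-04 -6.6000e-02] F [0.78 0.43 1.35] open 0.0172 j6 -1.89
shift [ 0.0007  0.0369 -0.0067] turn [-0.03  1.09 -0.02]
```

View pics/c5.png

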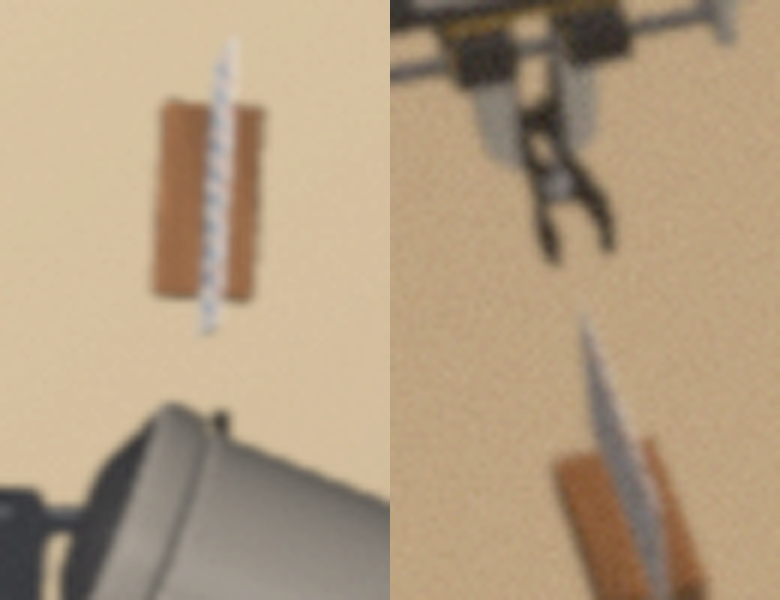

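The clip is held gaping. In the scene view its tips are at about (272.2,183.3) and (281.7,181.3), with the card's near top corner at (277.5,192.5). In the top view the arm hides all but a bit of one jaw at (366.8,235). I'll compare these with predictions so the error of the card relative to the clip can be cancelled.

```bash
python3 -c "
from h import *
o=robot.observe();P=o['tool_pos'];yaw=o['tool_rot'][2]
T=place([P[0],P[1],yaw],[[.078,.0115,P[2]-.014],[.078,-.0115,P[2]-.014],[.078,.0115,P[2]+.008],[.078,-.0115,P[2]+.008],[.032,0,P[2]+.008]])
print('pred tips L/R bottom, top, pin top\n',proj('scene',T).round(1))
print('obs bottom right,left: (281.2,180.9) (271.8,182.9); pin', 245+(560-390)/6-.45,140+183/6-.45)
print('pred top img',proj('top',T).round(1))
for k in ([.6307,-.1252,-.0923],[.6369,-.1227,-.0705],[.6326,-.1238,-.0941]):
  print('card near top/bottom(z=.02..) far top',proj('scene',place(k,[[-.0635,0,.088],[-.0635,0,.02],[.0635,0,.088],[.0635,0,.02]])).round(1).tolist(),proj('top',place(k,[[-.0635,0,.088],[.0635,0,.088]])).round(1).tolist())
"
```

```text
pred tips L/R bottom, top, pin top
 [[280.1 181.3]
 [271.6 183.1]
 [279.5 174.9]
 [271.  176.7]
 [271.  165.5]]
obs bottom right,left: (281.2,180.9) (271.8,182.9); pin 272.8833333333333 170.05
pred top img [[356.1 232.4]
 [364.8 233. ]
 [356.9 232. ]
 [365.8 232.5]
 [360.5 250.3]]
card near top/bottom(z=.02..) far top [[275.4, 189.2], [277.3, 208.2], [287.5, 223.2], [289.0, 242.3]] [[365.2, 218.9], [368.7, 171.1]]
card near top/bottom(z=.02..) far top [[276.5, 190.6], [278.4, 209.6], [289.9, 224.5], [291.3, 243.7]] [[364.8, 216.6], [367.2, 168.8]]
card near top/bottom(z=.02..) far top [[276.2, 189.5], [278.0, 208.5], [288.2, 223.5], [289.7, 242.7]] [[364.6, 218.2], [368.2, 170.4]]
```

```bash
python3 -c "
from h import *
go([.4554,-.1092,.057],-.08)"
```

```text
t 5.35 tcp [ 0.4542 -0.102   0.0939] rot [-1.5703e+00  8.0000e-04 -6.4900e-02] F [ 0.68 -0.51 -0.82] open 0.0172 j6 -1.89
shift [ 0.0017  0.0369 -0.0071] turn [-0.03  0.86 -0.05]
```

>>> apply_moves --pt "0.001 0.01 -0.007 0 0.9 0 1" --pt "0.002 0.02 -0.007 0 0.9 0 1" --pt "0.002 0.03 -0.007 0 0.9 0 1" --pt "0.002 0.037 -0.007 0 0.9 0 1" --pt "0.002 0.037 -0.007 0 0.9 0 1"

```text
time: 5.98
tool_pos: [0.4553, -0.1098, 0.0565]
tool_rot: [-1.57, 0.001, -0.082]
contact_force: [0.1, -0.1, -0.3]
opening: 0.0175
```

```bash
python3 -c "
from h import *
e=np.array([.571,-.1185]);u=np.array([np.cos(.08),-np.sin(.08)])
go([*(e-u*.056),.057],-.08)"
```

```text
t 5.97 tcp [ 0.4553 -0.1098  0.0565] rot [-1.5702e+00  1.4000e-03 -8.2200e-02] F [ 0.06 -0.13 -0.3 ] open 0.0175 j6 -1.89
shift [ 0.06   -0.0005  0.0007] turn [-0.03 -0.13 -0.08]
```

Advance 34 mm, so the tips reach just short of or onto the edge, then look before going in.

>>> apply_moves --pt "0.01 0 0 0 0 0 1" --pt "0.02 0 0 0 0 0 1" --pt "0.03 0 0 0 0 0 1" --pt "0.034 0 0 0 0 0 1" --pt "0.034 0 0 0 0 0 1"

```text
time: 6.6
tool_pos: [0.4898, -0.1127, 0.0571]
tool_rot: [-1.571, 0.0, -0.082]
contact_force: [-0.8, -0.5, -0.9]
opening: 0.0178
```

```bash
python3 -c "
from h import *
e=np.array([.571,-.1185]);u=np.array([np.cos(.08),-np.sin(.08)])
go([*(e-u*.056),.057],-.08)
b=np.mean([cams.read_camera('scene').astype(float) for _ in range(6)],0).astype(np.uint8);a=cams.read_camera('top')
r=lambda im,x,y,w,h,k:cv2.convertScaleAbs(cv2.resize(im[y:y+h,x:x+w],None,fx=k,fy=k,interpolation=cv2.INTER_CUBIC),alpha=1.6)
cv2.imwrite('pics/c6.png',np.hstack([r(b,255,165,45,60,10)[:600],r(a,345,185,35,60,10)]))"
```

```text
t 6.6 tcp [ 0.4898 -0.1127  0.0571] rot [-1.5707e+00  1.0000e-04 -8.2100e-02] F [-0.8  -0.48 -0.91] open 0.0178 j6 -1.87
shift [0.0254 0.0001 0.0008] turn [-0.01 -0.12 -0.01]
```

View pics/c6.png

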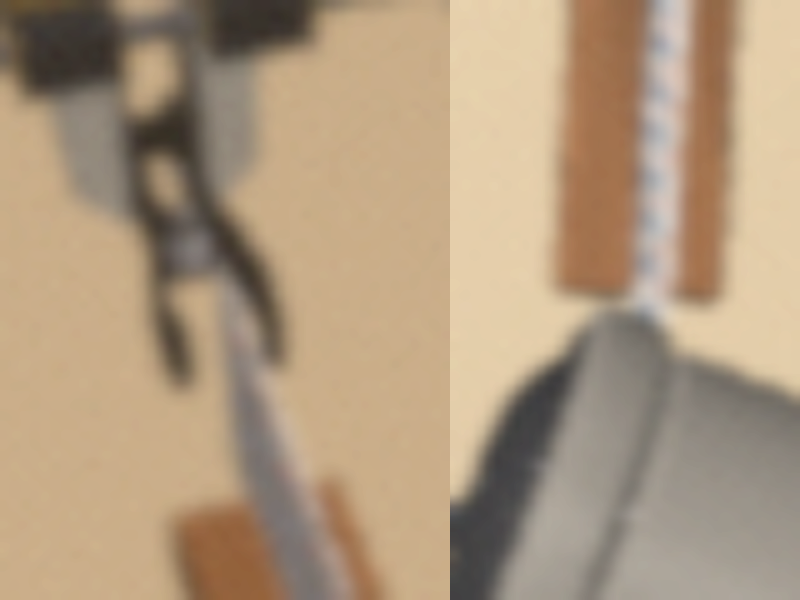

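In the scene view the open jaws have tips at (273,203) and (282,201). The card's near edge at jaw-top level is about (277.3,198), which puts it within about 1.5 mm of the middle line and some 3–9 mm beyond the tips. Going in.

>>> apply_moves --pt "0.007 0 -0.001 0 0 0 1" --pt "0.014 0 -0.001 0 0 0 1" --pt "0.021 0 -0.001 0 0 0 1" --pt "0.028 0 -0.001 0 0 0 1" --pt "0.028 0 -0.001 0 0 0 1"

```text
time: 7.58
tool_pos: [0.518, -0.1162, 0.0571]
tool_rot: [-1.571, -0.0, -0.082]
contact_force: [-0.3, -0.7, 0.3]
opening: 0.0173
```

```bash
python3 -c "
from h import *
e=np.array([.571,-.1185]);u=np.array([np.cos(.08),-np.sin(.08)])
b=np.mean([cams.read_camera('scene').astype(float) for _ in range(8)],0).astype(np.uint8);a=cams.read_camera('top')
go([*(e-u*.056),.057],-.08)
def dr(im,n,x,y,w,h,k):
    o=robot.observe();P=o['tool_pos'];yw=o['tool_rot'][2]
    g=cv2.convertScaleAbs(cv2.resize(im[y:y+h,x:x+w],None,fx=k,fy=k,interpolation=cv2.INTER_CUBIC),alpha=1.6)
    for q in proj(n,place([P[0],P[1],yw],[[.078,0,P[2]+.008],[.056,0,P[2]+.008],[.034,0,P[2]+.008]])): cv2.circle(g,tuple(int(v) for v in (q-[x,y]+.5)*k),2,(0,0,255),-1)
    return g
for n in('scene2',): pass
cv2.imwrite('pics/sceneF.png',b)
s0=cv2.imread('pics/scene0.png')
cv2.imwrite('pics/c7.png',np.hstack([dr(b,'scene',255,175,45,60,10),cv2.convertScaleAbs(cv2.resize(s0[175:235,265:300],None,fx=10,fy=10,interpolation=cv2.INTER_CUBIC),alpha=1.6)]))
# card shift check on lower/far part of the stand
t0=s0[215:250,262:305].astype(np.float32).mean(2);t1=b[215:250,262:305].astype(np.float32).mean(2)
print('stand shift px',cv2.phaseCorrelate(t0,t1))
"
```

```text
t 8.03 tcp [ 0.5174 -0.1161  0.0573] rot [-1.5707e+00 -1.0000e-04 -8.2400e-02] F [-0.43 -0.36 -0.47] open 0.0176 j6 -1.85
shift [-0.0024  0.0003  0.0019] turn [-0.   -0.14  0.  ]
stand shift px ((0.4842337882367147, 0.021531292144757685), 0.9416835076279111)
```

View pics/c7.png

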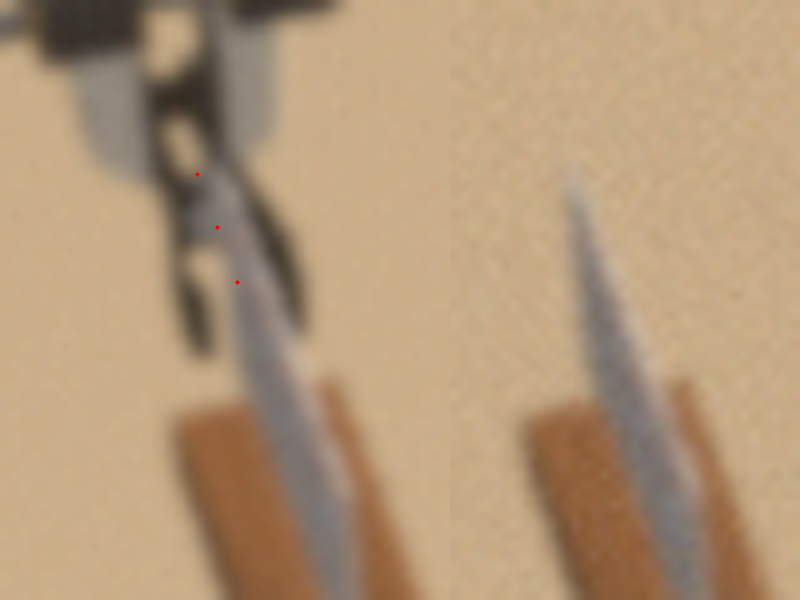

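The card's near edge at jaw-top level (277.3,198.2) coincides with the mouth centre (277.4,197.6), about 1 mm off the middle line. Before handing in I'll check whether the stand really moved by that 0.5 px.

```bash
python3 -c "
from h import *
I=[cv2.imread(f'pics/{n}.png') for n in('scene0','scene2','sceneF')]
f=lambda im,x,y,w,h:im[y:y+h,x:x+w].astype(np.float32).mean(2)
for nm,B in(('stand',(262,216,48,34)),('dispenser',(155,205,48,50)),('lid',(330,235,56,48)),('spoon',(410,185,90,44))):
    w=cv2.createHanningWindow(B[2:],cv2.CV_32F)
    print(nm,[tuple(np.round(cv2.phaseCorrelate(f(I[i],*B),f(I[j],*B),w)[0],2)) for i,j in((0,1),(1,2),(0,2))])
print(robot.observe()['contact_force'],robot.observe()['opening'])
"
```

```text
stand [(np.float64(-0.07), np.float64(0.02)), (np.float64(0.01), np.float64(-0.1)), (np.float64(-0.05), np.float64(0.18))]
dispenser [(np.float64(-0.06), np.float64(-0.06)), (np.float64(0.08), np.float64(-0.04)), (np.float64(-0.01), np.float64(-0.01))]
lid [(np.float64(-0.11), np.float64(0.2)), (np.float64(0.11), np.float64(-0.05)), (np.float64(-0.08), np.float64(0.1))]
spoon [(np.float64(-0.03), np.float64(0.65)), (np.float64(0.0), np.float64(0.37)), (np.float64(-0.02), np.float64(0.6))]
[-0.42639925 -0.35561722 -0.46556492] 0.01756576784876194
```

With a window applied the stand shift is below 0.2 px, so it has not moved. Handing in.

```bash
python3 -c "
from cell import robot
print(robot.hand_in()); o=robot.observe();print(o['time'],o['tool_pos'],o['opening'],o['contact_force'])"
```

```text
the job is handed in; nothing more can be done
None
the job is handed in; nothing more can be done
```

I picked up the black clip by its handles, squeezed it open with 20 N and lifted it. I carried it level to the card and slid the open jaws over the card's near edge. I handed the job in at about 8 s with the clip held there; no verdict was reported.

**Last checks:**
- **Clip open:** the finger opening was 17.6 mm, at the clip's 18 mm stop, so it is fully squeezed.
- **Position:** the clip is about 54 mm above the counter, going by the arm's reading. In the scene picture the card's edge is about 1 mm off the clip's middle line and within about 2 mm of the middle of the jaws. The clip is in line with the card within about 0.02 rad.
- **Contact:** the measured tool force stayed at noise level, under 1 N. That is too coarse to confirm the 0.2 N limit, so "not touching" rests on the picture.
- **Stand and other things:** the stand, tin lid and dispenser show no movement (0.2 px or less). I did not measure the mug, but the arm never went near it.

**Checks that disagreed:**
- The two cameras differed by up to 6 mm on where the card and clip were, so I lined the clip up on the card in the scene picture.
- A first comparison suggested the stand had shifted 0.5 px. A better one showed it had not.
- The spoon showed an apparent shift of 0.6 px, much of it between the two earlier pictures. I took that as noise, since nothing came near it.

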